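# Bed a copper tube on the stop bar

### The job

Using the wooden T-block as the pusher, its flat face against the tube's side, roll the copper tube along the bench, without lifting it, until it meets the steel stop bar, and press it gently and steadily against the bar for about a second so that it beds along the bar without riding up on it. Leave the T-block standing behind the tube, its face against it, so that the tube cannot roll back, and leave the other things on the bench alone.

Things in the scene. Friction and masses are not known exactly. Their poses are not given: they have to be found in the camera images.
- tube: Thin-walled copper tube, open ends, 76 mm diameter, 130 mm long, 0.3 to 0.6 kg, lying loose, rolling freely. Origin at its centre, 38 mm above the bench; its x axis is the tube's axis, y and z turn as it rolls. It beds when the block presses it against the bar with a steady 4 to 6 N; more than 12 N dents the thin copper, and harder pushes ride up over the bar.
- stopbar: Dark steel square bar, 200 mm long, 26 mm wide, 26 mm high, rigidly fixed to the bench. Origin on the bench at the middle of the foot of its working face; its x axis runs along the bar, its y axis points from the working face into the bar, z up. The tube comes from the -y side. Behind the bar two flat lugs reach 75 mm from the working face.
- bar_edge (a point): Middle of the upper edge of the bar's working face, 26 mm above the bench; axes as the bar's. The bar is lower than the tube's axis, so that a bedded tube touches this edge with its axis 36 mm before the working face. The measured place is good to a few mm only, while contact is stiff (about 10 N per mm): the press must be felt.
- block: Loose T-shaped beech block, about 0.22 kg. A face slab 90 mm wide (along its x), 18 mm thick, 50 mm high; behind it, towards -y, in the middle, a grip rib 30 mm wide (along x), 72 mm long, 44 mm high. Origin on the underside at the middle of the flat front face; its y axis points out of the flat face, away from the rib; z up.
- block_face (a point): Middle of the block's flat front face, 25 mm above its underside; axes as the block's.
- block_rib (a point): Point inside the grip rib, 60 mm behind the flat face, 22 mm above the underside: a place to grip, across the 30 mm width.
- hammer: Bystander: hammer lying on the bench, 260 mm long.
- tin: Bystander: closed metal can, 66 mm diameter, 90 mm high.
- cup: Bystander: copper cup, 80 mm across the rim, 75 mm high.
Mind the look-alikes: they are no part of the job. What is meant by the block is not red, and is the smaller of those in its own colour. Of the things that look like the stopbar, take the one that is farthest to the robot's left at the start.

How it is judged:
On the way:
1. the T-block presses the tube with 3 to 7 N for 0.8 s, the tube touching the bar and lying along it within 0.05 rad (contact force between block and tube between 3 and 7 N and contact force between tube and stopbar above 0.5 N and angle between the x axis of tube and the x axis of stopbar, either way round below 0.05 rad), for 0.8 s.
At the end, for the whole second after the job is handed in: Tube at rest along the bar (within 0.05 rad), axis 33 to 39 mm before its face (touching: 36), mid within 60 mm of bar mid; T-block flat and at rest behind it, square within 0.08 rad, face at most 78.5 mm before the bar's face (touching: 74), face mid within 60 mm of the tube's centre (y of tube in the frame of bar_edge between -0.039 and -0.033 m and x of tube in the frame of bar_edge between -0.06 and 0.06 m and angle between the x axis of tube and the x axis of stopbar, either way round below 0.05 rad and height (world z) of tube below 0.041 m and y of block_face in the frame of bar_edge above -0.0785 m and horizontal distance between block_face and tube below 0.06 m and angle between the y axis of block and the y axis of stopbar, either way round below 0.08 rad and angle between block's own z axis and vertical below 0.05 rad and height (world z) of block below 0.003 m and linear speed of each of tube, block below 0.01 m/s).
It fails at once if the tube is pressed by the block, or pressed or knocked against the bar, with more than 12 N (contact force between tube and stopbar above 12 N or contact force between block and tube above 12 N).
It fails at once if the tube is lifted or rides up on the bar by more than 6 mm (height (world z) of tube above 0.044 m).
It fails at once if a bystander is moved by more than 15 mm (distance of any of hammer, tin, cup from where it was at the start of the episode above 0.015 m).
It fails at once if the robot pushes the tube itself with more than 2 N instead of using the block (contact force between any of the fingers, the arm and tube above 2 N).
It also fails if it takes over 69 s, if anything falls off the work surface, if the arm or the gripper's body presses on something with over 40 N, if the wrist force passes 120 N, or if a joint passes its speed limit or range.

### The arm

A 6-joint arm with a two-finger parallel gripper is mounted at the origin on the work surface. World frame = base frame: x ahead of the robot, y to its left, z up, the work surface at z = 0. Lengths are in m, angles in rad, forces in N, time in s.
With the tool pointing down it reaches from about 0.4 to 0.925 m from the base axis. Payload 12.5 kg.
Tool frame: the origin (TCP) lies on the centre line of the jaws, within the pads' length; the fingertips stand 14 mm ahead of it and the grasp point (between the pads) lies 5 mm behind it; z points along the fingers, y is the line along which they close (so a half turn about z gives the same grasp; the last joint's range is limited). The gripper opens to 95 mm and grips with 3 to 60 N. Pads are 20 mm wide; open, the fingers measure 119 mm over their backs; the gripper's body (75 mm by 180 mm) begins 59 mm behind the grasp point.
Start: joints at [-1.335, 0.491, 1.559, -0, 1.092, -0.106], TCP at [0.21, -0.589, 0.229] pointing down, gripper open.
Joint ranges: [-3.1, 3.1], [-0.84, 2.19], [0.05, 2.79], [-1.13, 4.28], [0.06, 2.93], [-2.69, 2.69]. Speed limits (rad/s): [2.22, 2.22, 2.79, 3.14, 3.14, 3.14].

### API

Orientations are given as a unit quaternion [x, y, z, w].
In Python, from rig import * gives the robot as it stands. The module is installed in compiled form; this text tells all that it offers.
- The arm moves only by the tool step_arm, never from a script. Its argument "targets" is a list of rows, each a list of 5 numbers: the shift along the tool's x, y, z in mm, then the turn about the tool's z in rad, then the closure in counts, from 0 (fully open) to 255 (shut). In form: [[x, y, z, yaw, fingers], ...]. A call has exactly 8 rows; each row is the pose to reach, as a shift and turn from the pose commanded when the call began, along the tool's axes at that moment; what a row does not reach only later rows make up. A row lasts 1/8 s, in which the tool goes at most 62.5 mm and 10.7 degrees, less where a joint would pass 70% of its speed; a pose out of reach is approached as far as the arm can. A call with a gripper value outside its range is refused whole. The fingers move at their own pace and stop on an object; "force" is the grip in N (left out, the last holds). Time passes only in rows, so rows that repeat a pose let the fingers close, or fill a call up. It gives the time, the measured TCP pose, the force, the opening and the grip force at its end, in the units of the state.
- observe(): the state, without advancing time (a new reading comes with each control period).
- get_image(name): name is "scene" or "top" or "wrist"; returns a dict with "img" (384x512x3 uint8, blue, green, red), "fovy" (degrees; the focal length in pixels is half the picture's height over the tangent of half this angle, whatever the lens; pixels are square), "cx", "cy" (the principal point, pixels), "view" (4x4, takes a point from world to camera coordinates). Camera axes: x right, y up, looking along -z (the intrinsics and any distortion apply to the point x, -y, -z); pixel columns grow to the right and rows downward; lengths in m; the calibration is good to about 2 mm. The wrist camera is an equidistant fisheye: a pixel r from the principal point sees the ray r / f radians off the axis. A picture is of the moment at which its call begins. There is no depth.
- hand_in(): hands the job in; it is judged then, once.
The state is a dict: "time": time; "joint_pos": joint angles; "qd": joint speeds; "tau": joint torques, N m; "tool_pos": TCP position; "eef_rot": TCP orientation; "force": force on the tool from outside, world axes, zero at the start; "wrist_torque": the same for the moment, N m; "grip_width": finger opening in m; "grip_force": force on a finger pad.
Only numpy, scipy, OpenCV 4.12 (cv2) and the standard library are available. Lean on these libraries where they do the work, as an engineer would, in place of code of your own. Each camera call takes 0.05 s, during which the arm holds its last target. There are 200 camera calls.

## Working session

There is one attempt and no reset: what is moved stays moved. The work goes in short steps, Python scripts to look and compute and a tool call to move; the robot and the scene stay as the last step left them, time stands still between calls to the robot, and variables do not carry over. Pictures are saved under pics/ and viewed, at most 10 in all, crops included, and the job is handed in when it is done.

Besides the shell and the picture viewer there is one more tool, called in YAML: its name, and indented under it one key for each argument. step_arm: Moves the arm, as the interface text tells. Its arguments: {"type":"object","properties":{"targets":{"type":"array","items":{"type":"array","items":{"type":"number"}}},"force":{"type":"number"}},"required":["targets"]}

```bash
mkdir -p pics
cat > h.py <<'E'
from rig import *
import numpy as np, cv2
def ray(d,u,v):
    V=np.array(d["view"]);R=V[:3,:3];c=-R.T@V[:3,3]
    f=d["img"].shape[0]/2/np.tan(np.radians(d["fovy"])/2)
    return c,R.T@np.array([(u-d["cx"])/f,-(v-d["cy"])/f,-1])
def onplane(d,u,v,z):
    c,r=ray(d,u,v);return c+r*(z-c[2])/r[2]
def proj(d,p):
    V=np.array(d["view"]);q=V[:3,:3]@np.array(p)+V[:3,3]
    f=d["img"].shape[0]/2/np.tan(np.radians(d["fovy"])/2)
    return d["cx"]+f*q[0]/-q[2],d["cy"]-f*q[1]/-q[2]
E
python3 - <<'E'
from h import *
a=get_image("top");b=get_image("scene")
import pickle;pickle.dump((a,b),open("im.pkl","wb"))
cv2.imwrite("pics/top.png",cv2.resize(a["img"],(800,600),interpolation=cv2.INTER_CUBIC));cv2.imwrite("pics/scene.png",b["img"])
for d in(a,b):print(d["fovy"],d["cx"],d["cy"],np.round(d["view"],3).tolist())
print(observe())
E
```

```text
51.04076701623904 258.0552704220381 187.24145191384176 [[-0.011, -1.0, -0.004, -0.005], [0.998, -0.011, 0.057, -0.551], [-0.057, -0.004, 0.998, -1.302], [0.0, 0.0, 0.0, 1.0]]
56.35246550321467 256.6385043873571 195.9112848458643 [[-0.683, 0.731, -0.021, 0.396], [-0.445, -0.392, 0.805, 0.192], [0.58, 0.559, 0.593, -1.561], [0.0, 0.0, 0.0, 1.0]]
{'time': 0.1, 'joint_pos': array([-1.33458506e+00,  4.91484221e-01,  1.55939618e+00,  2.03155398e-05,
        1.09172166e+00, -1.05605419e-01]), 'qd': array([ 0.00131745, -0.0015332 , -0.00109296, -0.00023278, -0.00090327,
       -0.00064027]), 'tau': array([ 4.20667115e-03, -6.13623691e+01, -2.58606684e+01,  6.94424543e-02,
        4.70070890e-02, -4.62357934e-05]), 'tool_pos': array([ 0.20947268, -0.58862851,  0.2281269 ]), 'eef_rot': array([ 9.85431357e-01,  1.70072887e-01, -2.39424979e-05, -5.04215181e-04]), 'force': array([-0.63011179,  0.42624712, -0.02209294]), 'wrist_torque': array([ 0.0012613 , -0.02768268,  0.03586056]), 'grip_force': 0.0, 'grip_width': 0.09512088223238979}
```

View pics/top.png

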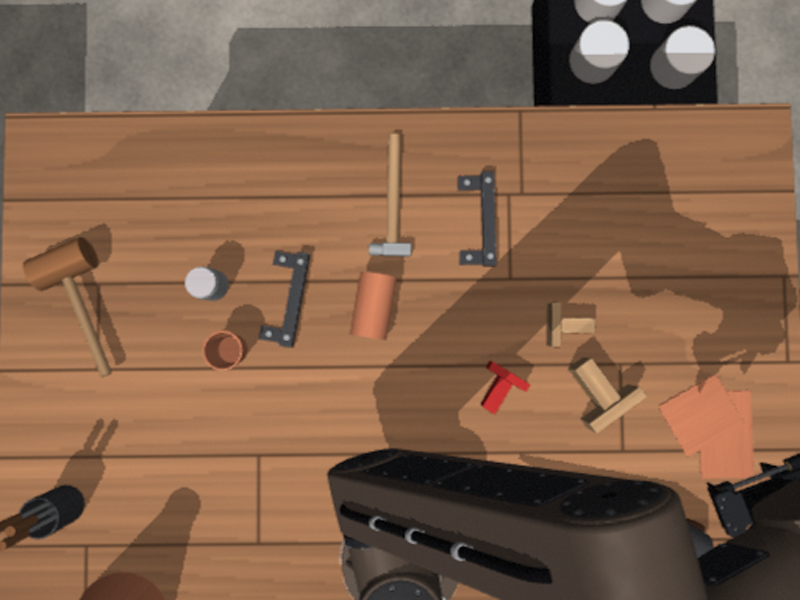

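View pics/scene.png

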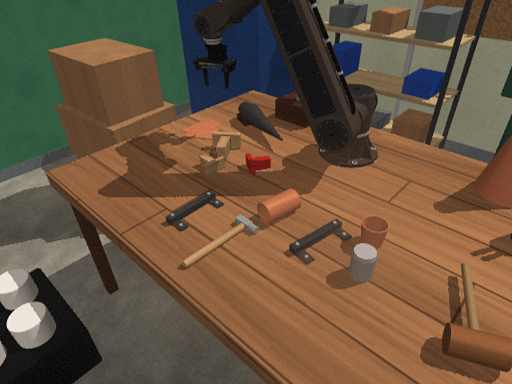

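Top view (800×600): the left stop bar is at about (293,298), with lugs to its left, so its working face is on the right. The tube is at (375,305). The small beech T is at (570,325), face to the left and rib to the right. The larger look-alike is at (608,395), the red one at (505,388), the hammer head at (390,250), the tin at (205,283) and the cup at (223,350).

Run:
```python
from h import *
import pickle
a,b=pickle.load(open("im.pkl","rb"))
S=8;x0,y0,x1,y1=160,155,400,255
I=a["img"]; 
hsv=cv2.cvtColor(cv2.GaussianBlur(cv2.resize(I,None,fx=4,fy=4,interpolation=cv2.INTER_CUBIC),(5,5),0),cv2.COLOR_BGR2HSV)
def P(u8,v8,z): return onplane(a,(u8+.5)/4-.5,(v8+.5)/4-.5,z)
# regions in 512x384 px
def blob(name,box,mask,z):
    m=np.zeros(mask.shape,np.uint8);X0,Y0,X1,Y1=[4*k for k in box];m[Y0:Y1,X0:X1]=mask[Y0:Y1,X0:X1]
    c=max(cv2.findContours(m,cv2.RETR_EXTERNAL,cv2.CHAIN_APPROX_NONE)[0],key=cv2.contourArea)
    r=cv2.boxPoints(cv2.minAreaRect(c));w=np.array([P(*q,z)for q in r])
    print(name,np.round(w[:,:2],4).tolist(),"sides",np.round([np.linalg.norm(w[1]-w[0]),np.linalg.norm(w[2]-w[1])],4),"mid",np.round(w.mean(0),4))
    return c
H,Sx,V=cv2.split(hsv)
for n,p in dict(bar=(188,190),tube=(240,195),face=(355,208),rib=(370,208),tab=(330,190),tabsh=(340,225)).items():print(n,hsv[p[1]*4,p[0]*4])
bar=((V<90)&(Sx<110)).astype(np.uint8)*255
tube=((H<11)&(Sx>120)&(V>110)).astype(np.uint8)*255
c1=blob("bar",(160,155,205,228),bar,.026)
c2=blob("tube",(220,168,262,222),tube,.038)
blk=((H>12)&(Sx<140)&(V>80)).astype(np.uint8)*255
c3=blob("block",(340,185,390,228),blk,.047)
o=cv2.resize(I,None,fx=4,fy=4,interpolation=cv2.INTER_CUBIC)
for c in(c1,c2,c3):cv2.drawContours(o,[c],-1,(0,255,0),1)
p=np.vstack([o[620:910,640:1060],])
q=o[740:910,1350:1570]
cv=np.zeros((290,420+220,3),np.uint8);cv[:,:420]=p;cv[:170,420:]=q
cv2.imwrite("pics/crop.png",cv)
print(onplane(a,560/1.5625,325/1.5625,.047))
```

```text
bar [113  14  75]
tube [  9 140 215]
face [ 15 104 130]
rib [ 16 105 196]
tab [ 12 127 104]
tabsh [ 12 125 163]
bar [[0.4557, 0.2935], [0.65, 0.2573], [0.635, 0.1825], [0.441, 0.2193]] sides [0.1977 0.0762] mid [0.5454 0.2382 0.026 ]
tube [[0.4665, 0.1018], [0.6002, 0.0781], [0.5864, 0.0027], [0.453, 0.0267]] sides [0.1357 0.0767] mid [0.5265 0.0523 0.038 ]
block [[0.5549, -0.2716], [0.5531, -0.4304], [0.4172, -0.4263], [0.4189, -0.2685]] sides [0.1588 0.136 ] mid [ 0.486  -0.3492  0.047 ]
[ 0.47967028 -0.32962784  0.047     ]
```

View pics/crop.png

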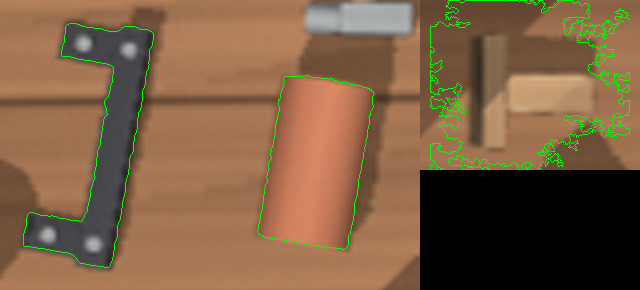

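Run:
```python
from h import *
import pickle
a,b=pickle.load(open("im.pkl","rb"))
P=lambda u,v,z:np.round(onplane(a,(u+.5)/4-.5,(v+.5)/4-.5,z),4)
# crop px -> 4x px
c=lambda x,y,z:P(x-420+1350,y+740,z)
for n,q in dict(frontTop=(485,35,.05),frontBot=(487,150,.05),ribA=(592,76,.044),ribB=(592,111,.044),rib0A=(509,76,.044),rib0B=(509,113,.044),footTop=(472,36,0),footBot=(474,147,0)).items():print(n,c(*q))
# bar foot/top edge of working face
for q in((0.635,0.1825),(0.441,0.2193)):
    C=ray(a,0,0)[0];p=np.array([*q,.026]);print("foot",C+(p-C)*C[2]/(C[2]-.026))
print(C)
s=observe();print(s["tool_pos"],s["eef_rot"],s["force"])
```

```text
frontTop [ 0.5263 -0.3141  0.05  ]
frontBot [ 0.4351 -0.3134  0.05  ]
ribA [ 0.4929 -0.4     0.044 ]
ribB [ 0.465  -0.3992  0.044 ]
rib0A [ 0.4936 -0.3338  0.044 ]
rib0B [ 0.4641 -0.3331  0.044 ]
footTop [ 0.5276 -0.315   0.    ]
footBot [ 0.4361 -0.3144  0.    ]
foot [0.63816099 0.18644195 0.        ]
foot [0.44029593 0.22397512 0.        ]
[ 0.47633959 -0.01535975  1.33102672]
[ 0.20947268 -0.58862851  0.2281269 ] [ 9.85431357e-01  1.70072887e-01 -2.39424979e-05 -5.04215181e-04] [-0.63011179  0.42624712 -0.02209294]
```

Measured: block face mid is at (0.480,-0.314), facing +y, slab width 91 mm against 90 given. The bar foot mid is at (0.539,0.205), its x axis at -0.187 rad. The tube is at (0.524,0.052), nearly parallel to the bar. The sizes check out, so I'm moving above the rib.

step_arm:
  targets:
    - [40,-14,0,-0.16,110]
    - [85,-30,10,-0.33,110]
    - [135,-48,25,-0.5,110]
    - [185,-64,40,-0.67,110]
    - [235,-80,60,-0.84,110]
    - [285,-97,80,-1.01,110]
    - [327,-112,100,-1.17,110]
    - [327,-112,108,-1.229,110]

```text
time: 1.1
tool_pos: [0.4817, -0.3712, 0.1191]
eef_rot: [0.705, 0.71, 0.0, -0.001]
force: [-0.6, -0.3, 0.2]
grip_width: 0.0538
grip_force: 0.0
```

Run:
```python
from h import *
w=get_image("wrist");cv2.imwrite("pics/w1.png",w["img"])
import pickle;pickle.dump(w,open("w1.pkl","wb"))
s=observe();print(s["time"],s["tool_pos"],s["eef_rot"],s["force"],s["joint_pos"],s["grip_width"])
t=get_image("top");cv2.imwrite("pics/t2.png",t["img"])
print(w["fovy"],w["cx"],w["cy"],np.round(w["view"],3).tolist())
```

```text
1.15 [ 0.48065016 -0.37194151  0.1185164 ] [ 7.04406567e-01  7.09795315e-01 -4.41501141e-05 -1.41322512e-03] [-0.48887049 -0.02485984 -0.93574249] [-7.67203987e-01  5.93297563e-01  1.70978964e+00 -6.38973320e-05
  8.41332880e-01 -7.74782200e-01] 0.05419569091269699
65.70646984690485 250.12949644671488 193.6327879358563 [[1.0, 0.007, -0.001, -0.479], [-0.007, 0.97, -0.241, 0.364], [-0.001, 0.241, 0.97, -0.193], [0.0, 0.0, 0.0, 1.0]]
```

View pics/w1.png

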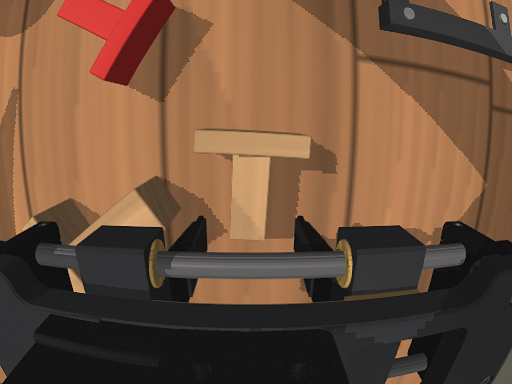

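Wrist view: the rib is centred between the jaws, from (252,155) to (248,240), and the slab runs from (195,130) to (311,137). The large T lies left, clear of the left finger at (200,220). I'm checking position and yaw by casting rays.

```bash
cat >> h.py <<'E'
def fish(d,u,v,z):
    V=np.array(d["view"]);R=V[:3,:3];c=-R.T@V[:3,3]
    f=d["img"].shape[0]/2/np.tan(np.radians(d["fovy"])/2)
    x,y=u-d["cx"],v-d["cy"];r=np.hypot(x,y);t=r/f
    q=np.array([x/r*np.sin(t),-y/r*np.sin(t),-np.cos(t)]);q=R.T@q
    return c+q*(z-c[2])/q[2]
E
python3 - <<'E'
from h import *
import pickle
w=pickle.load(open("w1.pkl","rb"))
for n,p in dict(fL=(195,130,.05),fR=(310,137,.05),rL=(194,152,.05),rR=(310,158,.05),ribL0=(233,156,.044),ribR0=(269,157,.044),ribLe=(230,238,.044),ribRe=(265,239,.044)).items():print(n,np.round(fish(w,*p),4))
E
```

```text
fL [ 0.4395 -0.3099  0.05  ]
fR [ 0.5272 -0.3146  0.05  ]
rL [ 0.4384 -0.3269  0.05  ]
rR [ 0.5278 -0.3309  0.05  ]
ribL0 [ 0.4682 -0.3308  0.044 ]
ribR0 [ 0.4963 -0.3314  0.044 ]
ribLe [ 0.4651 -0.3995  0.044 ]
ribRe [ 0.4945 -0.4002  0.044 ]
```

step_arm:
  targets:
    - [0,0,20,0.045,110]
    - [0,0,40,0.045,110]
    - [0,0,60,0.045,110]
    - [0,0,78,0.045,110]
    - [0,0,92,0.045,110]
    - [0,0,98,0.045,110]
    - [0,0,98,0.045,200]
    - [0,0,98,0.045,255]
  force: 30

```text
time: 2.2
tool_pos: [0.4803, -0.374, 0.0232]
eef_rot: [0.723, 0.691, -0.0, 0.0]
force: [-0.4, 0.5, 0.8]
grip_width: 0.0393
grip_force: 0.0
```

step_arm:
  targets:
    - [0,0,0,0,255]
    - [0,0,0,0,255]
    - [0,0,0,0,255]
    - [0,0,0,0,255]
    - [0,0,0,0,255]
    - [0,0,0,0,255]
    - [0,0,0,0,255]
    - [0,0,0,0,255]

```text
time: 3.2
tool_pos: [0.4803, -0.3739, 0.0232]
eef_rot: [0.723, 0.691, 0.0, 0.0]
force: [0.0, -0.1, 5.4]
grip_width: 0.03
grip_force: 30.0
```

Run:
```python
from h import *
s=observe();print(s["time"],s["tool_pos"],s["eef_rot"],s["force"],s["wrist_torque"],s["grip_width"],s["grip_force"])
a=2*np.arctan2(s["eef_rot"][1],s["eef_rot"][0]);print("yaw",a)
n=np.array([.186,.9825]);x=np.array([.9825,-.186])
tube=np.array([.524,.052]);B=np.array([.539,.205])
g=tube-n*(.038+.03+.06); T=s["tool_pos"][:2]   # face 30 mm short of the tube
d=g-T;print("goal",g,"tool shift",d@[np.cos(a),np.sin(a)],d@[np.sin(a),-np.cos(a)],"turn",-(np.arctan2(n[1],n[0])-a))
```

```text
3.2 [ 0.48027825 -0.37389681  0.02317646] [7.22849630e-01 6.91005214e-01 1.41719150e-05 4.52928616e-04] [ 0.01644982 -0.14696291  5.4342514 ] [ 0.0507725  -0.02736686 -0.09354364] 0.02998686190399471 29.998063445091248
yaw 1.525757710577505
goal [ 0.500192 -0.07376 ] tool shift 0.3007290389734584 0.006380380787142873 turn 0.14206016132952093
```

step_arm:
  targets:
    - [0,0,-3,0,255]
    - [25,0,-3,0.03,255]
    - [65,1,-3,0.06,255]
    - [115,2,-3,0.09,255]
    - [165,3,-3,0.12,255]
    - [215,4,-3,0.142,255]
    - [255,6,-3,0.142,255]
    - [275,6,-3,0.142,255]

```text
time: 4.2
tool_pos: [0.4983, -0.0973, 0.0256]
eef_rot: [0.769, 0.639, -0.0, -0.0]
force: [-0.1, -0.6, -3.0]
grip_width: 0.0296
grip_force: 30.0
```

step_arm:
  targets:
    - [0,0,0,0,255]
    - [0,0,0,0,255]
    - [0,0,0,0,255]
    - [0,0,0,0,255]
    - [0,0,0,0,255]
    - [0,0,0,0,255]
    - [0,0,0,0,255]
    - [0,0,0,0,255]

```text
time: 5.2
tool_pos: [0.4984, -0.0993, 0.0256]
eef_rot: [0.77, 0.638, -0.0, 0.0]
force: [0.4, 0.3, -2.3]
grip_width: 0.03
grip_force: 30.0
```

Run:
```python
from h import *
import pickle
w=get_image("wrist");cv2.imwrite("pics/w2.png",w["img"]);pickle.dump(w,open("w2.pkl","wb"))
s=observe();print(s["time"],s["tool_pos"],2*np.arctan2(s["eef_rot"][1],s["eef_rot"][0]),s["force"],s["wrist_torque"],s["grip_width"],s["grip_force"])
```

```text
5.25 [ 0.4984316  -0.09927605  0.02564542] 1.3838253542107812 [ 1.10468142 -0.60883771 -2.13022656] [-0.06766045 -0.05961039  0.00759518] 0.029967590872607124 29.996221661567688
```

View pics/w2.png

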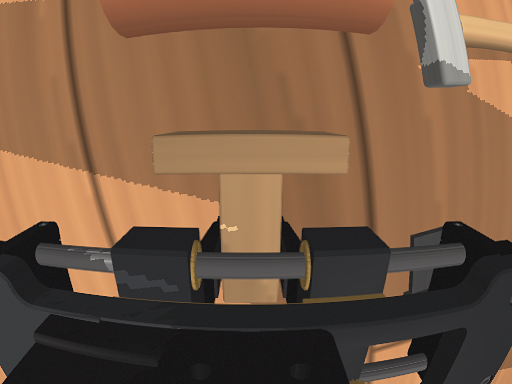

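The wrist view shows the slab front edge at row 133, square. The tube spans columns 105–395 (mid about 250), so it is centred ahead of the block. The hammer head at (443,50) is clear. The held block reads about 2.2 N of weight. I estimate a 54 mm gap to the tube and about 172 mm to bedding.

step_arm:
  targets:
    - [4,0,0.8,0,255]
    - [10,0,1.6,0,255]
    - [16,0,2,0,255]
    - [22,0,2,0,255]
    - [28,0,2,0,255]
    - [33,0,2,0,255]
    - [37,0,2,0,255]
    - [40,0,2,0,255]

```text
time: 6.25
tool_pos: [0.5059, -0.0598, 0.0236]
eef_rot: [0.77, 0.638, -0.0, 0.0]
force: [0.8, -0.7, -1.8]
grip_width: 0.0299
grip_force: 30.0
```

```bash
cat >> h.py <<'E'
def feel(k):
    n=np.array([.186,.9825,0]);F=[];T=[]
    for i in range(k):
        get_image("top");s=observe();F.append(s["force"]);T.append(s["tool_pos"])
    F=np.array(F);T=np.mean(T,0);print("t",s["time"],"tool",np.round(T,4),"along n",round(T@n,4),"F mean",np.round(F.mean(0),2),"push",np.round(-F@n,1),"mean",round(-(F@n).mean(),2))
E
python3 - <<'E'
from h import *
feel(8)
E
```

```text
t 6.65 tool [ 0.5059 -0.06    0.0236] along n 0.0352 F mean [-0.25 -0.19 -1.93] push [ 0.5 -0.4  0.5  0.8  0.1  0.4  0.2 -0.2] mean 0.24
```

step_arm:
  targets:
    - [2,0,0,0,255]
    - [4.5,0,0,0,255]
    - [7,0,0,0,255]
    - [9.5,0,0,0,255]
    - [12,0,0,0,255]
    - [14.5,0,0,0,255]
    - [17,0,0,0,255]
    - [19.5,0,0,0,255]

```text
time: 7.65
tool_pos: [0.5095, -0.0407, 0.0236]
eef_rot: [0.77, 0.638, -0.0, 0.0]
force: [-0.5, -0.8, -2.2]
grip_width: 0.0299
grip_force: 30.0
```

step_arm:
  targets:
    - [2.5,0,0,0,255]
    - [5,0,0,0,255]
    - [7.5,0,0,0,255]
    - [10,0,0,0,255]
    - [12.5,0,0,0,255]
    - [15,0,0,0,255]
    - [17.5,0,0,0,255]
    - [20,0,0,0,255]

```text
time: 8.65
tool_pos: [0.5132, -0.021, 0.0236]
eef_rot: [0.77, 0.638, -0.0, 0.0]
force: [0.7, 0.1, -2.2]
grip_width: 0.0301
grip_force: 30.0
```

step_arm:
  targets:
    - [2.5,0,0,0,255]
    - [5,0,0,0,255]
    - [7.5,0,0,0,255]
    - [10,0,0,0,255]
    - [12.5,0,0,0,255]
    - [15,0,0,0,255]
    - [17.5,0,0,0,255]
    - [20,0,0,0,255]

```text
time: 9.65
tool_pos: [0.517, -0.0014, 0.0236]
eef_rot: [0.77, 0.638, 0.0, 0.0]
force: [-0.1, 0.5, -2.7]
grip_width: 0.0296
grip_force: 30.0
```

step_arm:
  targets:
    - [2.5,0,0,0,255]
    - [5,0,0,0,255]
    - [7.5,0,0,0,255]
    - [10,0,0,0,255]
    - [12.5,0,0,0,255]
    - [15,0,0,0,255]
    - [17.5,0,0,0,255]
    - [20,0,0,0,255]

```text
time: 10.65
tool_pos: [0.5207, 0.0183, 0.0236]
eef_rot: [0.77, 0.638, -0.0, 0.0]
force: [0.3, -0.1, -1.7]
grip_width: 0.0298
grip_force: 30.0
```

Run:
```python
from h import *
t=get_image("top");w=get_image("wrist")
o=np.zeros((384,800,3),np.uint8);o[:,:512]=w["img"];o[:300,512:800]=cv2.resize(t["img"][150:225,170:242],(288,300),interpolation=cv2.INTER_CUBIC)
cv2.imwrite("pics/w3.png",o)
import pickle;pickle.dump((t,w),open("w3.pkl","wb"))
feel(3)
```

```text
t 10.9 tool [0.5206 0.0182 0.0236] along n 0.1147 F mean [-0.36  0.17 -1.47] push [ 0.5 -0.6 -0.2] mean -0.1
```

View pics/w3.png

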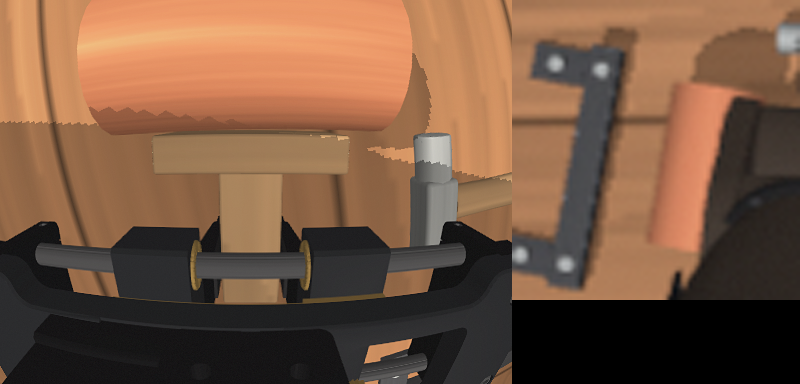

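The tube is rolling square ahead of the block, mid column 246 against 250 for the block. The hammer head at (434,190) is beside the fingers and the block will soon be past it. About 50 mm remain.

step_arm:
  targets:
    - [2.5,0,0,0,255]
    - [5,0,0,0,255]
    - [7.5,0,0,0,255]
    - [10,0,0,0,255]
    - [12.5,0,0,0,255]
    - [15,0,0,0,255]
    - [17.5,0,0,0,255]
    - [20,0,0,0,255]

```text
time: 11.9
tool_pos: [0.5244, 0.0379, 0.0236]
eef_rot: [0.77, 0.638, -0.0, 0.0]
force: [0.4, 0.3, -2.3]
grip_width: 0.0298
grip_force: 30.0
```

step_arm:
  targets:
    - [2.5,0,0,0,255]
    - [5,0,0,0,255]
    - [7,0,0,0,255]
    - [9,0,0,0,255]
    - [11,0,0,0,255]
    - [13,0,0,0,255]
    - [15,0,0,0,255]
    - [17,0,0,0,255]

```text
time: 12.9
tool_pos: [0.5275, 0.0546, 0.0236]
eef_rot: [0.77, 0.638, -0.0, 0.0]
force: [-0.4, -0.1, -1.9]
grip_width: 0.0298
grip_force: 30.0
```

Run:
```python
from h import *
feel(3)
w=get_image("wrist");t=get_image("top")
o=np.zeros((384,800,3),np.uint8);o[:,:512]=w["img"];o[:300,512:800]=cv2.resize(t["img"][150:225,170:242],(288,300),interpolation=cv2.INTER_CUBIC)
cv2.imwrite("pics/w4.png",o)
import pickle;pickle.dump((t,w),open("w4.pkl","wb"))
```

```text
t 13.05 tool [0.5276 0.0547 0.0236] along n 0.1518 F mean [-0.22  0.4  -2.  ] push [-0.4 -0.9  0.2] mean -0.35
```

View pics/w4.png

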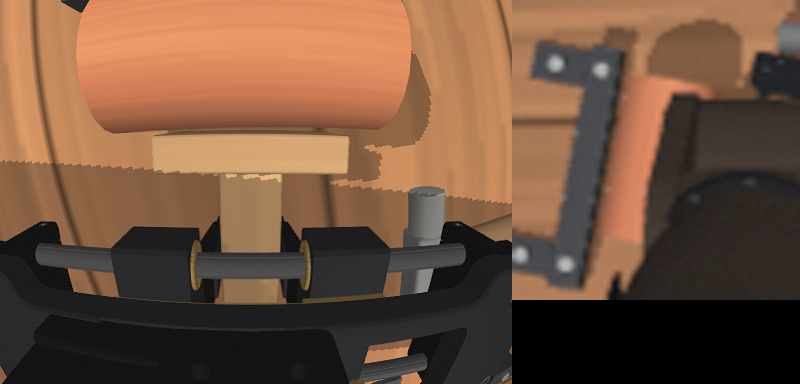

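The wrist view shows the tube still flat against the block face, and the top crop shows a thin gap to the bar at about (610,150). I'm measuring that gap from the top image.

Run:
```python
from h import *
import pickle
n=np.array([.186,.9825])
for f in("w3.pkl","w4.pkl"):
    t,_=pickle.load(open(f,"rb"));I=t["img"]
    hsv=cv2.cvtColor(cv2.resize(I,None,fx=4,fy=4,interpolation=cv2.INTER_CUBIC),cv2.COLOR_BGR2HSV).astype(int)
    H,S,V=hsv[...,0],hsv[...,1],hsv[...,2]
    e=[];b=[]
    for v in range(4*178,4*200,4):
        r=slice(4*175,4*232)
        cop=np.where((H[v,r]<11)&(S[v,r]>125)&(V[v,r]>130))[0]
        dk=np.where((V[v,r]<100)&(S[v,r]<90))[0]
        dk=dk[dk<4*24]
        P=lambda u,z:onplane(t,(4*175+u+.5)/4-.5,(v+.5)/4-.5,z)[:2]@n
        # first run of copper at least 12 long
        run=[c for c in cop if c+12 in cop and c+6 in cop and c+9 in cop]
        if run:e.append(P(run[0],.038)-.0383)
        if len(dk):b.append([P(dk[-1],.026),P(dk[-1],0)])
    print(f,"tube axis n",np.round(e,4),np.median(e),"bar",np.median(b,0),np.std(b,0))
```

```text
w3.pkl tube axis n [0.2143 0.2153 0.2148 0.2142 0.2144 0.2146 0.214  0.215  0.2144 0.2138
 0.214  0.215  0.2136 0.2154 0.214  0.2142 0.2145 0.2139 0.2133 0.2135
 0.2137 0.2139] 0.21420536434648849 bar [0.29952848 0.30403148] [0.00048892 0.00049866]
w4.pkl tube axis n [0.2541 0.2527 0.2529 0.2531 0.2533 0.2535 0.2537 0.2539 0.2541 0.2535
 0.2537 0.2531 0.2533 0.2535 0.2537 0.2531 0.2533 0.2535 0.2537 0.2491
 0.2525 0.2519] 0.2533945526803816 bar [0.29942946 0.30393048] [0.0004508  0.00045978]
```

step_arm:
  targets:
    - [1.5,0,0,0,255]
    - [3,0,0,0,255]
    - [4.5,0,0,0,255]
    - [6,0,0,0,255]
    - [7,0,0,0,255]
    - [8,0,0,0,255]
    - [9,0,0,0,255]
    - [10,0,0,0,255]

```text
time: 14.15
tool_pos: [0.5294, 0.0644, 0.0236]
eef_rot: [0.77, 0.638, -0.0, 0.0]
force: [0.1, 0.3, -2.1]
grip_width: 0.0298
grip_force: 30.0
```

step_arm:
  targets:
    - [0.2,0,0,0,255]
    - [0.4,0,0,0,255]
    - [0.6,0,0,0,255]
    - [0.8,0,0,0,255]
    - [0.8,0,0,0,255]
    - [0.8,0,0,0,255]
    - [0.8,0,0,0,255]
    - [0.8,0,0,0,255]

```text
time: 15.15
tool_pos: [0.5295, 0.0651, 0.0236]
eef_rot: [0.77, 0.638, -0.0, 0.0]
force: [-0.2, 0.6, -2.6]
grip_width: 0.0302
grip_force: 30.0
```

Run:
```python
from h import *
feel(5)
```

```text
t 15.4 tool [0.5295 0.0651 0.0236] along n 0.1624 F mean [-0.31 -0.21 -2.2 ] push [ 0.8 -0.4  1.1 -0.1 -0.1] mean 0.27
```

step_arm:
  targets:
    - [0.2,0,0,0,255]
    - [0.4,0,0,0,255]
    - [0.6,0,0,0,255]
    - [0.8,0,0,0,255]
    - [0.8,0,0,0,255]
    - [0.8,0,0,0,255]
    - [0.8,0,0,0,255]
    - [0.8,0,0,0,255]

```text
time: 16.4
tool_pos: [0.5297, 0.0659, 0.0236]
eef_rot: [0.77, 0.638, -0.0, 0.0]
force: [-0.2, -0.3, -1.8]
grip_width: 0.0298
grip_force: 30.0
```

step_arm:
  targets:
    - [0.2,0,0,0,255]
    - [0.4,0,0,0,255]
    - [0.6,0,0,0,255]
    - [0.8,0,0,0,255]
    - [0.8,0,0,0,255]
    - [0.8,0,0,0,255]
    - [0.8,0,0,0,255]
    - [0.8,0,0,0,255]

```text
time: 17.4
tool_pos: [0.5298, 0.0666, 0.0236]
eef_rot: [0.77, 0.638, -0.0, 0.0]
force: [0.0, -0.5, -2.8]
grip_width: 0.0299
grip_force: 30.0
```

step_arm:
  targets:
    - [0.2,0,0,0,255]
    - [0.4,0,0,0,255]
    - [0.6,0,0,0,255]
    - [0.8,0,0,0,255]
    - [0.8,0,0,0,255]
    - [0.8,0,0,0,255]
    - [0.8,0,0,0,255]
    - [0.8,0,0,0,255]

```text
time: 18.4
tool_pos: [0.53, 0.0674, 0.0236]
eef_rot: [0.77, 0.638, -0.0, 0.0]
force: [-1.3, -0.4, -2.7]
grip_width: 0.0299
grip_force: 30.0
```

step_arm:
  targets:
    - [0.2,0,0,0,255]
    - [0.4,0,0,0,255]
    - [0.6,0,0,0,255]
    - [0.8,0,0,0,255]
    - [0.8,0,0,0,255]
    - [0.8,0,0,0,255]
    - [0.8,0,0,0,255]
    - [0.8,0,0,0,255]

```text
time: 19.4
tool_pos: [0.5301, 0.0682, 0.0236]
eef_rot: [0.77, 0.638, -0.0, 0.0]
force: [-0.9, -0.4, -2.2]
grip_width: 0.0293
grip_force: 30.0
```

Run:
```python
from h import *
feel(5)
```

```text
t 19.65 tool [0.5301 0.0682 0.0236] along n 0.1656 F mean [-0.41 -1.22 -1.65] push [0.8 1.1 1.6 1.3 1.5] mean 1.27
```

Contact is showing at about 1.3 N. I'll use finer steps from here.

step_arm:
  targets:
    - [0.1,0,0,0,255]
    - [0.2,0,0,0,255]
    - [0.3,0,0,0,255]
    - [0.3,0,0,0,255]
    - [0.3,0,0,0,255]
    - [0.3,0,0,0,255]
    - [0.3,0,0,0,255]
    - [0.3,0,0,0,255]

```text
time: 20.65
tool_pos: [0.5302, 0.0685, 0.0236]
eef_rot: [0.77, 0.638, -0.0, 0.0]
force: [-0.8, -0.9, -2.6]
grip_width: 0.0299
grip_force: 30.0
```

Run:
```python
from h import *
feel(6)
```

```text
t 20.95 tool [0.5302 0.0685 0.0236] along n 0.1659 F mean [-0.79 -0.98 -1.91] push [ 1.5  1.1  1.3  1.4  1.6 -0.3] mean 1.11
```

step_arm:
  targets:
    - [0.1,0,0,0,255]
    - [0.2,0,0,0,255]
    - [0.3,0,0,0,255]
    - [0.4,0,0,0,255]
    - [0.4,0,0,0,255]
    - [0.4,0,0,0,255]
    - [0.4,0,0,0,255]
    - [0.4,0,0,0,255]

```text
time: 21.95
tool_pos: [0.5302, 0.0689, 0.0236]
eef_rot: [0.77, 0.638, -0.0, 0.0]
force: [-0.7, -1.7, -1.1]
grip_width: 0.03
grip_force: 30.0
```

Run:
```python
from h import *
feel(6)
```

```text
t 22.25 tool [0.5302 0.0689 0.0236] along n 0.1663 F mean [-1.3  -2.83 -1.22] push [2.1 3.9 2.9 3.1 3.2 3. ] mean 3.02
```

step_arm:
  targets:
    - [0.1,0,0,0,255]
    - [0.2,0,0,0,255]
    - [0.3,0,0,0,255]
    - [0.3,0,0,0,255]
    - [0.3,0,0,0,255]
    - [0.3,0,0,0,255]
    - [0.3,0,0,0,255]
    - [0.3,0,0,0,255]

```text
time: 23.25
tool_pos: [0.5303, 0.069, 0.0236]
eef_rot: [0.77, 0.638, -0.0, 0.0]
force: [-1.7, -5.6, -1.1]
grip_width: 0.0296
grip_force: 30.0
```

Run:
```python
from h import *
feel(6)
s=observe();print(s["wrist_torque"])
```

```text
t 23.55 tool [0.5303 0.069  0.0236] along n 0.1665 F mean [-1.95 -5.41 -0.98] push [5.2 6.7 5.8 5.9 5.7 4.8] mean 5.68
[-0.86148703  0.26994249  0.20681756]
```

step_arm:
  targets:
    - [-0.07,0,0,0,255]
    - [-0.07,0,0,0,255]
    - [-0.07,0,0,0,255]
    - [-0.07,0,0,0,255]
    - [-0.07,0,0,0,255]
    - [-0.07,0,0,0,255]
    - [-0.07,0,0,0,255]
    - [-0.07,0,0,0,255]

```text
time: 24.55
tool_pos: [0.5302, 0.069, 0.0236]
eef_rot: [0.77, 0.638, -0.0, 0.0]
force: [-1.8, -5.2, -0.8]
grip_width: 0.0296
grip_force: 30.0
```

Run:
```python
from h import *
feel(10)
w=get_image("wrist");t=get_image("top")
o=np.zeros((384,800,3),np.uint8);o[:,:512]=w["img"];o[:300,512:800]=cv2.resize(t["img"][150:225,170:242],(288,300),interpolation=cv2.INTER_CUBIC)
cv2.imwrite("pics/w5.png",o)
```

```text
t 25.05 tool [0.5302 0.069  0.0236] along n 0.1664 F mean [-1.79 -5.18 -0.76] push [4.4 5.2 6.  5.1 4.8 5.3 5.6 5.7 6.1 6.1] mean 5.43
```

View pics/w5.png

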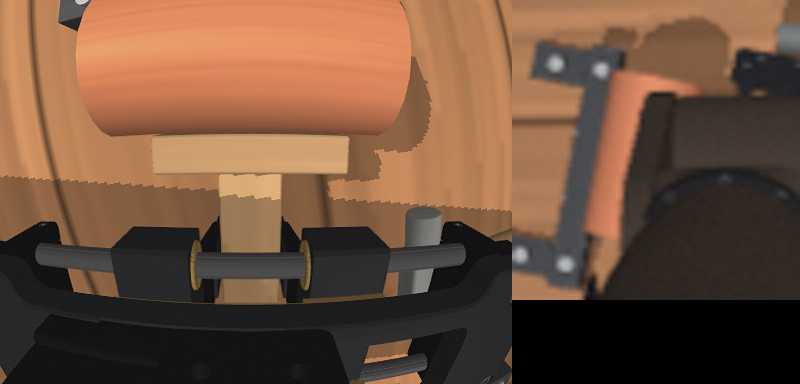

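The tube lies along the bar, with the dark edge meeting copper along the whole of (610,70)–(585,230). The block face is flush and pressing at about 5.4 N, steady for over 1.5 s. Next I ease to a light touch, lower the block and open slightly.

step_arm:
  targets:
    - [-0.1,0,0.1,0,255]
    - [-0.2,0,0.2,0,255]
    - [-0.3,0,0.3,0,255]
    - [-0.35,0,0.4,0,255]
    - [-0.35,0,0.5,0,255]
    - [-0.35,0,0.5,0,255]
    - [-0.35,0,0.5,0,255]
    - [-0.35,0,0.5,0,255]

```text
time: 26.15
tool_pos: [0.5303, 0.0689, 0.0232]
eef_rot: [0.77, 0.638, 0.0, 0.0]
force: [-0.9, 0.0, -0.1]
grip_width: 0.0302
grip_force: 30.0
```

Run:
```python
from h import *
feel(6)
```

```text
t 26.45 tool [0.5303 0.0689 0.0232] along n 0.1663 F mean [-0.58 -0.11  0.87] push [ 0.6  0.4 -0.1  0.3 -0.3  0.3] mean 0.21
```

step_arm:
  targets:
    - [0.1,0,0,0,255]
    - [0.15,0,0,0,255]
    - [0.15,0,0,0,255]
    - [0.15,0,0,0,200]
    - [0.15,0,0,0,165]
    - [0.15,0,0,0,150]
    - [0.15,0,0,0,150]
    - [0.15,0,0,0,150]
  force: 10

```text
time: 27.45
tool_pos: [0.5303, 0.069, 0.0231]
eef_rot: [0.77, 0.638, 0.0, 0.0]
force: [-0.1, 0.2, -0.0]
grip_width: 0.0391
grip_force: 0.0
```

step_arm:
  targets:
    - [0,0,0,0,150]
    - [0,0,-3,0,150]
    - [0,0,-10,0,150]
    - [0,0,-25,0,150]
    - [0,0,-45,0,150]
    - [0,0,-75,0,150]
    - [0,0,-105,0,150]
    - [0,0,-120,0,150]

```text
time: 28.45
tool_pos: [0.5306, 0.069, 0.1454]
eef_rot: [0.77, 0.638, 0.001, 0.001]
force: [0.2, -0.4, -0.2]
grip_width: 0.039
grip_force: 0.0
```

Run:
```python
from h import *
w=get_image("wrist");t=get_image("scene")
o=np.zeros((384,800,3),np.uint8);o[:,:512]=w["img"];o[:270,512:800]=cv2.resize(t["img"][180:270,250:346],(288,270),interpolation=cv2.INTER_CUBIC)
cv2.imwrite("pics/w6.png",o)
import pickle;pickle.dump(w,open("w6.pkl","wb"))
s=observe();print(s["time"],s["tool_pos"],s["grip_width"])
```

```text
28.55 [0.53075072 0.06897342 0.14475534] 0.039230567403179144
```

View pics/w6.png

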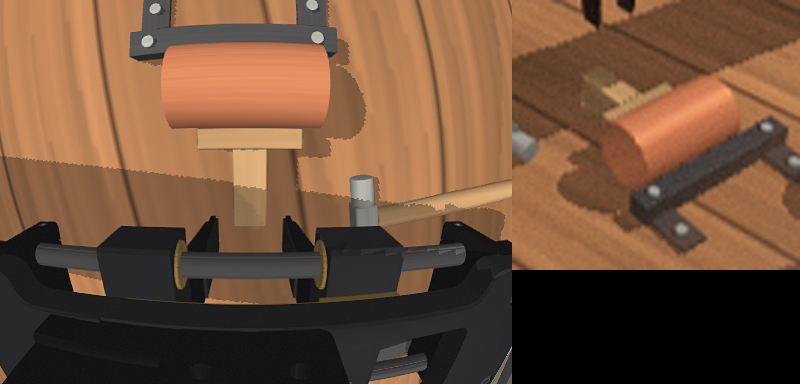

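The tube (162–330, 45–128) is bedded along the bar (130–337, 40). The block stands square and flush behind it, and the hammer is undisturbed. I'm handing in.

```bash
python3 -c "
from rig import *
print(hand_in())"
```

```text
the job is handed in; nothing more can be done
None
```

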